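# Pop a kiln prop out of its dispenser and trap it on the ramp

### The arm

A 6-joint arm with a two-finger parallel gripper is mounted at the origin on the work surface. World frame = base frame: x ahead of the robot, y to its left, z up, the work surface at z = 0. Lengths are in m, angles in rad, forces in N, time in s.
With the tool pointing down it reaches from about 0.35 to 0.875 m from the base axis. Payload 4.2 kg.
Tool frame: the origin (TCP) lies at the centre of the arm's flange, where the gripper is bolted on; the fingertips stand 173 mm ahead of it and the grasp point (between the pads) lies 155 mm ahead of it (robot.tip_extent is the distance from the TCP to the fingertips, in m); y points along the fingers, z is the direction in which the jaws open and shut, and the axes are right-handed (so a half turn about y gives the same grasp; the last joint's range is limited). The gripper opens to 85 mm and grips with 20 to 120 N. Pads are 22 mm wide; open, the fingers measure 114 mm over their backs; the gripper's body (76 mm by 85 mm) begins 54 mm behind the grasp point. The pads swing forward as they close: fully open they stand 13 mm farther back than shut.
Start: joints at [-1.081, 0.385, 0.008, 0, -1.194, -0.259], TCP at [0.143, -0.608, 0.405] pointing down, gripper open.
Joint ranges: [-3.14, 3.14], [-1.21, 2.06], [-1.07, 1.41], [-3.16, 2.05], [-2.99, -0.16], [-3.1, 3.1]. Speed limits (rad/s): [2.79, 2.79, 3.14, 3.14, 3.14, 3.14].

### API

Orientations are given as a unit quaternion [x, y, z, w].
In Python, from plant import robot gives the robot as it stands. The module is installed in compiled form; this text tells all that it offers.
- The arm moves only by the tool step_arm, never from a script. Its argument "rows" is text: rows parted by semicolons, each of 7 numbers parted by spaces: the shift along the tool's x, y, z normalised to -1 to 1, where 1 is 1 m, then the turn, a rotation vector about the tool's x, y, z normalised to -1 to 1, where 1 is 0.1 rad, then the opening, from 0 (shut) to 1 (fully open). In form: tx ty tz rx ry rz claw; .... A call has 1 to 20 rows; each row shifts and turns the commanded pose from where the row before left it, along the tool's axes as they then stand; what a row does not reach is not made up. A row lasts 1/10 s, in which the tool goes at most 50 mm and 8.59 degrees, less where a joint would pass 70% of its speed; a pose out of reach is approached as far as the arm can. A call with a number of a shift or a turn outside -1 to 1 is refused whole. A call with a gripper value outside its range is refused whole. The fingers move at their own pace and stop on an object; the grip force is fixed at half the most. Time passes only in rows, so rows that do not move let the fingers close. It gives the time, the measured TCP pose, the force and the opening at its end, in the units of the state.
- robot.sense(): the state, without advancing time (a new reading comes with each control period).
- robot.read_camera(name): name is "side" or "top" or "wrist"; returns (picture, depth): 480x640x3 uint8, red, green, blue; 480x640 float32, m along the optical axis (not along the pixel's ray), 0 where there is no reading.
- robot.camera_info(name): a dict with "K" (3x3 intrinsics, pixels), "rvec" (rotation vector, rad) and "tvec" (3), from world to camera coordinates, as OpenCV has them. Camera axes: x right, y down, z forward; pixel columns grow to the right and rows downward; lengths in m; the calibration is good to about 2 mm. A picture is of the moment at which its call begins: read the wrist's pose just before it. camera_info takes no time and is no camera call; for the wrist camera it gives the pose at the moment of the call.
- robot.job_done(): hands the job in, once; it reports no verdict.
Trained networks look in the newest picture that a camera, given by its name, has taken for a name from the list of things; names that differ only in an ending like _2 or _b are one class to them, and where a whole thing is asked for, a point or a joint stands for the part that bears it (a point fixed in the world has none). Each returns a list of dicts, best first, with "conf" (0 to 1); they miss things now and then, are a little off and sometimes report something else, mostly with a low value. They report only what shows in the picture. A call takes as long as a camera call. They do not tell look-alikes from the thing itself.
- robot.search_frame(camera, target): "centre" ([x, y, z] in m, in the coordinates of the camera as it stood for that picture, good to about 4 mm: the middle of the surface that is visible of it).
- robot.outline_of(camera, target): "pixels" (480x640 bool, what is visible of it).
- robot.spot_point(camera, target): "centre" ([x, y, z] in m, in the coordinates of the camera as it stood for that picture, good to about 4 mm: a listed point, or the origin of a listed thing).
The state is a dict: "t": time; "joints": joint angles; "joint_vel": joint speeds; "effort": joint torques, N m; "tool_pos": TCP position; "eef_rot": TCP orientation; "wrist_force": force on the tool from outside, world axes, zero at the start; "wrist_torque": the same for the moment, N m; "gripper_width": finger opening in m.
Only numpy, scipy, OpenCV 4.12 (cv2) and the standard library are available. Lean on these libraries where they do the work, as an engineer would, in place of code of your own. Each camera call takes 0.05 s, during which the arm holds its last target.

### The job

Press the long ejector bar beside the dispenser's ramp right down with one finger, so that the ceramic kiln prop pops out of its pocket, and trap the prop with the other finger while it is still on the ramp, before it rolls off the low end. Do not grip or lift the prop, and leave the other things on the table where they are. Finish while holding: one finger still keeps the bar down and the other keeps the prop still on the ramp.

Things in the scene. Friction and masses are not known exactly. Their poses are not given: they have to be found in the camera images.
- dispenser: Fixed aluminium dispenser, 190 x 110 mm: a ramp with a pocket at its high end (x -48 to 0 mm, walls up to 60 mm high). Origin on the table below the lip (edge of pocket and ramp), mid-width; x level, downhill; y to the ejector bar; z up. Ramp 64 mm wide, side rails 4 mm high; its surface falls from 45 mm above the table at x 0 to 29 mm at its open end, x 130 mm.
- bar_top (a point): Centre of the top face of the ejector bar: plain steel, 70 mm long (along the dispenser's x), 26 mm wide, beside and parallel to the ramp, at x 65, y 50 mm in the dispenser's frame. Top 58 mm above the table when up, 46 mm when right down (there 5 to 13 mm higher than the ramp surface beside it). Axes as the dispenser's; moves with the bar.
- ejector (a joint): Travel of the ejector bar: 0 up, 0.012 m right down. A spring resists with 2 N (top) to 6 N (bottom) and lifts it again. The pocket's floor rises as much; at about 0.007 m the prop pops over the lip and within 0.5 to 1 s it has rolled off the ramp, too fast to chase: the other finger should already stand across the ramp.
- prop: The kiln prop: white ceramic round post, 36 mm diameter, 50 mm long, about 100 g, lying across the ramp (axis along the dispenser's y). Origin at its centre. It starts in the pocket (centre 11 mm behind the lip, 60 mm above the table); on the ramp its centre is 18 mm above the surface. Its x and z axes turn as it rolls.
- prop_tall: A bystander: white ceramic kiln prop standing upright on the table beside the ramp, 36 mm diameter, 50 mm tall. Origin at the centre of its underside.
- prop_short: A bystander: squat white ceramic kiln prop standing near the pocket, 40 mm diameter, 35 mm tall. Origin at the centre of its underside.
- glaze_bowl: A bystander: white bowl on the table beyond the ramp's low end, 110 mm across, 60 mm tall. Origin at the centre of its underside.
- spray_bottle: A bystander: brown glass bottle, 70 mm diameter, 190 mm tall. Origin at the centre of its underside.
- mug: A bystander: white mug, 76 mm diameter, 85 mm tall. Origin at the centre of its underside.
- jar: A bystander: glass jar, 72 mm diameter, 100 mm tall. Origin at the centre of its underside.
- brush: A bystander: brush lying flat at the far right of the table, some 200 mm long along its x. Origin on the table surface below it.
Things that resemble listed ones, but are neither listed nor needed, are in the scene too. What is shaped like the prop but pink or turquoise is not meant.

How it is judged:
On the way, in this order (a step that is already met when the one before it is completed fails the run):
1. a finger presses the ejector bar while the prop still lies in its pocket (value of joint ejector above 0.004 m and contact force between the fingers and ejector above 0.5 N and x of prop in the frame of dispenser below 0 m).
2. the bar is held down and the popped prop is stopped on the ramp by the other finger (value of joint ejector above 0.008 m and contact force between the fingers and ejector above 0.5 N and x of prop in the frame of dispenser between 0.015 and 0.122 m and z of prop in the frame of dispenser between 0.045 and 0.068 m and contact force between the fingers and prop above 0.02 N and linear speed of prop below 0.03 m/s), for 0.2 s.
At the end, for the whole second after the job is handed in: A finger still presses the ejector bar (down by more than 8 of its 12 mm, more than 0.5 N), and the prop lies at rest on the ramp, its centre 15 to 122 mm downhill of the lip and 45 to 68 mm above the table, kept there by a finger that touches it (value of joint ejector above 0.008 m and contact force between the fingers and ejector above 0.5 N and x of prop in the frame of dispenser between 0.015 and 0.122 m and z of prop in the frame of dispenser between 0.045 and 0.068 m and contact force between the fingers and prop above 0.02 N and linear speed of prop below 0.02 m/s); the arm keeps its last pose, push and grip.
It fails at once if the prop rolled or fell off the ramp (x of prop in the frame of dispenser above 0.128 m or z of prop in the frame of dispenser below 0.04 m).
It fails at once if the prop was lifted (its centre over 90 mm above the table) (z of prop in the frame of dispenser above 0.09 m).
It fails at once if the prop was gripped or squeezed (over 25 N) (contact force between the fingers and prop above 25 N).
It fails at once if a bystander was moved by more than 20 mm or knocked over (distance of any of prop_tall, prop_short, glaze_bowl, spray_bottle, mug, jar, brush from where it was at the start of the episode above 0.02 m or angle between any of prop_tall, prop_short, glaze_bowl, spray_bottle, mug, jar's own z axis and vertical above 0.4 rad).
It also fails if it takes over 26 s, if anything falls off the work surface, if the arm or the gripper's body presses on something with over 40 N, if the wrist force passes 120 N, or if a joint passes its speed limit or range.

## Working session

There is one attempt and no reset: what is moved stays moved. The work goes in short steps, Python scripts to look and compute and a tool call to move; the robot and the scene stay as the last step left them, time stands still between calls to the robot, and variables do not carry over. Pictures are saved under pics/ and viewed, and the job is handed in when it is done.

Besides the shell and the picture viewer there is one more tool, called as a command line: name --argument value ..., lists and objects as JSON in quotes. step_arm: Moves the arm, as the interface text tells. Scaled input: -1 to 1 covers 1 m each way for a shift and 0.1 rad each way for a turn. Its arguments: {"type":"object","properties":{"rows":{"type":"string"}},"required":["rows"]}

```bash
mkdir -p pics; cat > h.py <<'E'
import numpy as np, cv2
from plant import robot
from scipy.spatial.transform import Rotation as R
def cam(n):
    i=robot.camera_info(n); return np.array(i["K"]),R.from_rotvec(np.ravel(i["rvec"])).as_matrix(),np.ravel(i["tvec"])
def toworld(n,p):
    K,Rm,t=cam(n); return Rm.T@(np.asarray(p)-t)
def pixw(n,u,v,d):
    K,Rm,t=cam(n); return Rm.T@(np.linalg.inv(K)@np.array([u,v,1.])*d-t)
def proj(n,p):
    K,Rm,t=cam(n); q=K@(Rm@np.asarray(p)+t); return q[:2]/q[2]
E
python3 - <<'E'
from h import *
s=robot.sense(); print({k:np.round(v,3) for k,v in s.items()})
for n in("top","side"):
    im,d=robot.read_camera(n); cv2.imwrite(f"pics/{n}1.png",im[...,::-1]); np.save(f"{n}_d.npy",d)
    K,Rm,t=cam(n); print(n,K[0,0],np.round(-Rm.T@t,3))
    for o in("dispenser","bar_top","prop"):
        for r in robot.spot_point(n,o)[:3]:
            w=toworld(n,r["centre"]); print(o,round(r["conf"],2),np.round(w,3),np.round(proj(n,w)))
print(robot.sense()["t"])
E
```

```text
{'t': np.float64(0.0), 'joints': array([-1.081e+00,  3.860e-01,  7.000e-03, -1.000e-03, -1.194e+00,
       -2.590e-01]), 'joint_vel': array([ 0.   , -0.   ,  0.001, -0.002, -0.001,  0.002]), 'effort': array([-1.0000e-03, -3.9229e+01,  1.8840e+01,  4.1860e+00, -5.0000e-03,
        0.0000e+00]), 'tool_pos': array([ 0.143, -0.608,  0.404]), 'eef_rot': array([-0.702, -0.081,  0.081,  0.703]), 'wrist_force': array([ 0.314,  0.225, -0.083]), 'wrist_torque': array([ 0.016,  0.005, -0.047]), 'gripper_width': np.float64(0.085)}
top 619.4444442569054 [0.345 0.006 1.69 ]
dispenser 0.73 [0.539 0.028 0.002] [325. 266.]
bar_top 0.53 [ 0.558 -0.05   0.061] [354. 256.]
prop 0.77 [0.612 0.176 0.019] [270. 240.]
prop 0.48 [0.544 0.038 0.061] [321. 262.]
prop 0.48 [0.471 0.175 0.025] [271. 291.]
side 459.5244036621878 [-0.078  0.619  0.698]
dispenser 0.89 [ 0.531  0.03  -0.005] [312. 275.]
bar_top 0.65 [ 0.546 -0.049  0.052] [331. 240.]
prop 0.62 [0.604 0.179 0.015] [242. 283.]
prop 0.61 [0.472 0.178 0.015] [281. 312.]
0.4
```

```bash
python3 - <<'E'
import cv2
a=cv2.imread("pics/top1.png"); cv2.imwrite("pics/topc.png",cv2.resize(a[180:340,220:420],None,fx=4,fy=3.75,interpolation=cv2.INTER_CUBIC)[:600])
b=cv2.imread("pics/side1.png"); cv2.imwrite("pics/sidec.png",cv2.resize(b[190:340,220:420],None,fx=4,fy=4,interpolation=cv2.INTER_CUBIC))
E
```

```text
(no output)
```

View pics/top1.png

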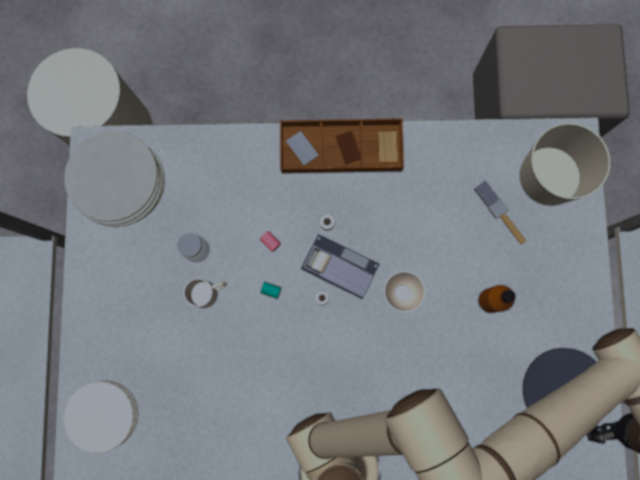

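View pics/side1.png

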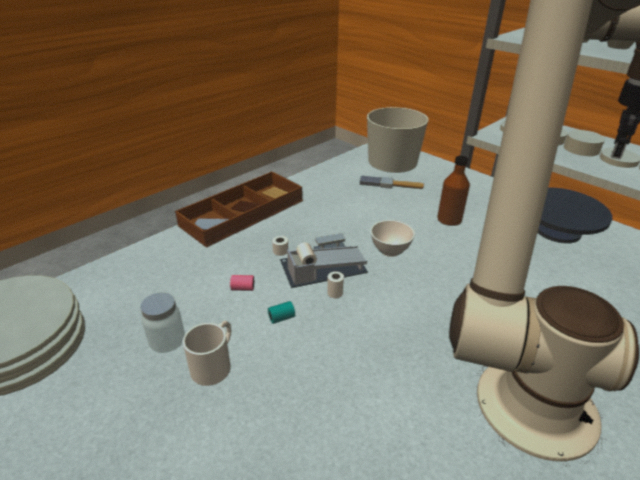

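View pics/topc.png

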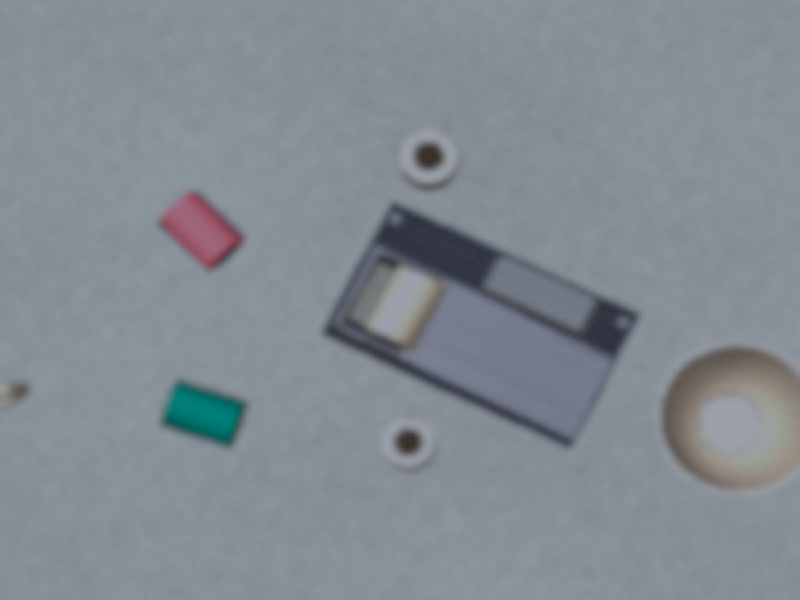

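View pics/sidec.png

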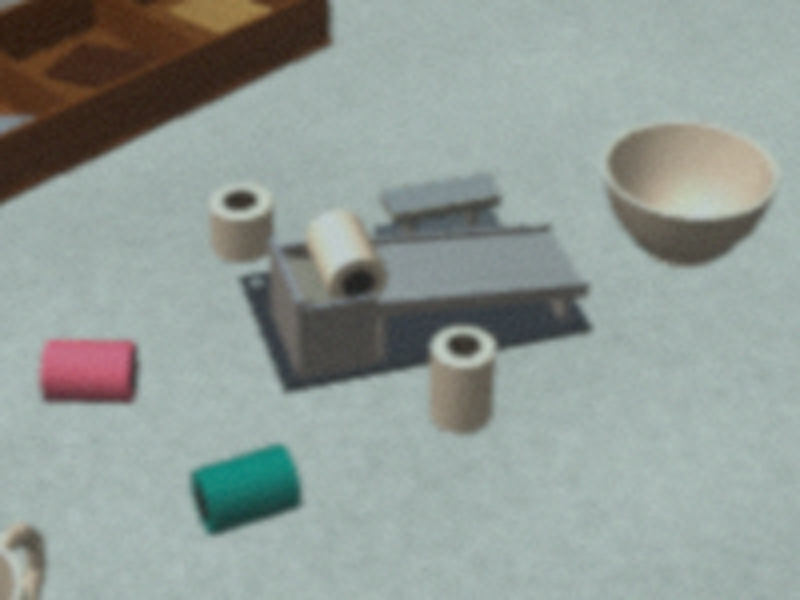

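The prop is the white cylinder lying in the pocket, top (321,262). It could be confused with pink (270,240), turquoise (270,290), the upright tall prop (322,298) and the upright short prop (327,222). The close crop confirms the choice. Next I'll fit the dispenser pose from the outline and depth.

```bash
python3 - <<'E'
from h import *
s=robot.sense(); M=R.from_quat(s["eef_rot"]).as_matrix(); print(np.round(M,3), robot.tip_extent)
d=np.load("top_d.npy")
for tgt in("bar_top","prop"):
    for r in robot.outline_of("top",tgt)[:3]:
        m=r["pixels"]; v,u=np.nonzero(m); P=np.array([pixw("top",a,b,d[b,a]) for a,b in zip(u,v) if d[b,a]>0])
        print(tgt,r["conf"],len(u),[u.min(),u.max(),v.min(),v.max()],np.round(np.median(P,0),4),np.round(np.percentile(P[:,2],[5,50,95]),3))
# plate fit
pts=[(392,205),(325,330),(570,445),(637,315)]
W=[]
for x,y in pts:
    u=220+x/4; v=180+y/3.75
    K,Rm,t=cam("top"); c=-Rm.T@t; ray=Rm.T@np.linalg.inv(K)@np.array([u,v,1]); W.append(c+ray*(0.006-c[2])/ray[2])
W=np.array(W); print(np.round(W,4)); 
a=(W[2]-W[1]+W[3]-W[0])/2; print("len",np.linalg.norm(a),"yaw",np.arctan2(a[1],a[0]),"wid",np.linalg.norm(W[1]-W[0]),np.linalg.norm(W[3]-W[2]))
# depth around bar (px)
print(np.round(1.69-d[244:268:2,336:378:4],3))
K,Rm,t=cam("wrist"); c=-Rm.T@t; print("wristcam in tool",np.round(M.T@(c-s["tool_pos"]),3),np.round(M.T@Rm.T,2))
print(robot.sense()["t"])
E
```

```text
[[ 0.974 -0.    -0.229]
 [ 0.229  0.     0.974]
 [ 0.    -1.     0.   ]] 0.1734
bar_top 0.77 254 [np.int64(341), np.int64(367), np.int64(249), np.int64(267)] [ 0.5524 -0.0503  0.0589] [0.052 0.059 0.065]
prop 0.78 252 [np.int64(260), np.int64(280), np.int64(231), np.int64(251)] [0.6047 0.1755 0.0329] [0.021 0.033 0.041]
prop 0.77 235 [np.int64(312), np.int64(329), np.int64(253), np.int64(272)] [0.5399 0.0371 0.076 ] [0.066 0.076 0.082]
prop 0.58 219 [np.int64(261), np.int64(280), np.int64(284), np.int64(298)] [0.4704 0.1749 0.0337] [0.023 0.034 0.042]
[[ 0.6253  0.0457  0.006 ]
 [ 0.5337  0.0927  0.006 ]
 [ 0.4473 -0.0728  0.006 ]
 [ 0.5412 -0.1208  0.006 ]]
len 0.18658317885303197 yaw -2.045404060985466 wid 0.10295422931627132 0.10543858464209441
[[-0.019 -0.025 -0.019 -0.009 -0.013 -0.019 -0.02  -0.025 -0.019 -0.022
  -0.013]
 [-0.013 -0.012 -0.017 -0.013 -0.013 -0.012 -0.018 -0.016 -0.008 -0.016
  -0.018]
 [-0.012 -0.017  0.006 -0.022 -0.014 -0.021 -0.015 -0.011 -0.012 -0.012
  -0.018]
 [-0.01  -0.013  0.042  0.046 -0.017 -0.017 -0.019 -0.017 -0.011 -0.014
  -0.013]
 [-0.011 -0.014  0.046  0.047  0.042 -0.017 -0.019 -0.016 -0.007 -0.019
  -0.013]
 [-0.016 -0.009  0.046  0.052  0.047  0.05  -0.013 -0.01  -0.017 -0.008
  -0.007]
 [-0.006  0.014  0.046  0.05   0.043  0.047  0.049 -0.019 -0.01  -0.014
  -0.017]
 [ 0.033  0.016  0.04   0.04   0.045  0.049  0.044  0.045 -0.011 -0.016
  -0.018]
 [ 0.034  0.035  0.017  0.051  0.038  0.054  0.035  0.042  0.047 -0.003
  -0.012]
 [ 0.033  0.031  0.035  0.014  0.049  0.044  0.051  0.048  0.027 -0.002
  -0.007]
 [ 0.032  0.027  0.027  0.033  0.013  0.051  0.05   0.047 -0.008 -0.
  -0.003]
 [ 0.043  0.037  0.025  0.032  0.028  0.024  0.05   0.048 -0.005  0.
  -0.002]]
wristcam in tool [-0.068  0.029 -0.001] [[ 0.    0.96  0.27]
 [-0.   -0.27  0.96]
 [ 1.   -0.   -0.  ]]
0.5
```

step_arm --rows "0.017 0 0.015 0 0 0 1;0.033 0 0.031 0 0 0 1;0.033 0 0.031 0 0 0 1;0.033 0 0.031 0 0 0 1;0.033 0 0.031 0 0 0 1;0.033 0 0.031 0 0 0 1;0.033 0 0.031 0 0 0 1;0.033 0 0.031 0 0 0 1;0.033 0 0.031 0 0 0 1;0.033 0 0.031 0 0 0 1;0.033 0 0.031 0 0 0 1;0.033 0 0.031 0 0 0 1;0.033 0 0.031 0 0 0 1;0.033 0 0.031 0 0 0 1;0.033 0 0.031 0 0 0 1;0.02 0 0.01 0 0 0 1"

```text
t: 2.1
tool_pos: [0.525, -0.0445, 0.405]
eef_rot: [-0.702, -0.083, 0.082, 0.702]
wrist_force: [0.3, 0.5, 0.3]
gripper_width: 0.0854
```

step_arm --rows "0 0 0 0 -0.96 0 0.42;0 0 0 0 -0.96 0 0.42;0 0 0 0 -0.96 0 0.42;0 0 0 0 -0.96 0 0.42;0 0 0 0 -0.96 0 0.42;0 0 0 0 -0.96 0 0.42;0 0 0 0 -0.96 0 0.42;0 0 0 0 -0.96 0 0.42;0 0 0 0 -0.96 0 0.42;0 0 0 0 0 0 0.42"

```text
t: 3.1
tool_pos: [0.5237, -0.0474, 0.4048]
eef_rot: [0.604, 0.368, -0.368, -0.604]
wrist_force: [0.9, 0.3, 0.0]
gripper_width: 0.0358
```

```bash
python3 - <<'E'
from h import *
s=robot.sense(); print({k:np.round(v,4) for k,v in s.items() if k in("t","joints","tool_pos","eef_rot","wrist_force","gripper_width")})
im,d=robot.read_camera("wrist"); cv2.imwrite("pics/w1.png",im[...,::-1]); np.save("w_d.npy",d)
for o in("dispenser","bar_top","prop"):
    for r in robot.spot_point("wrist",o)[:3]:
        w=toworld("wrist",r["centre"]); print(o,round(r["conf"],2),np.round(w,4),np.round(proj("wrist",w)))
print(robot.sense()["t"])
E
```

```text
{'t': np.float64(3.1), 'joints': array([ 0.2185,  0.2159, -0.2334, -0.    , -1.1211, -0.6946]), 'tool_pos': array([ 0.5237, -0.0474,  0.4048]), 'eef_rot': array([ 0.6038,  0.3681, -0.3679, -0.6038]), 'wrist_force': array([0.9105, 0.2796, 0.0461]), 'gripper_width': np.float64(0.0358)}
dispenser 0.74 [ 0.6554  0.0208 -0.0014] [244. 319.]
dispenser 0.66 [0.5384 0.0286 0.0017] [342. 280.]
dispenser 0.64 [0.4499 0.0373 0.0007] [423. 250.]
bar_top 0.88 [ 0.5515 -0.0479  0.057 ] [293. 236.]
prop 0.93 [0.5417 0.0412 0.065 ] [349. 319.]
prop 0.85 [0.6073 0.179  0.0165] [348. 422.]
prop 0.64 [0.5366 0.0294 0.001 ] [344. 280.]
3.3
```

View pics/w1.png

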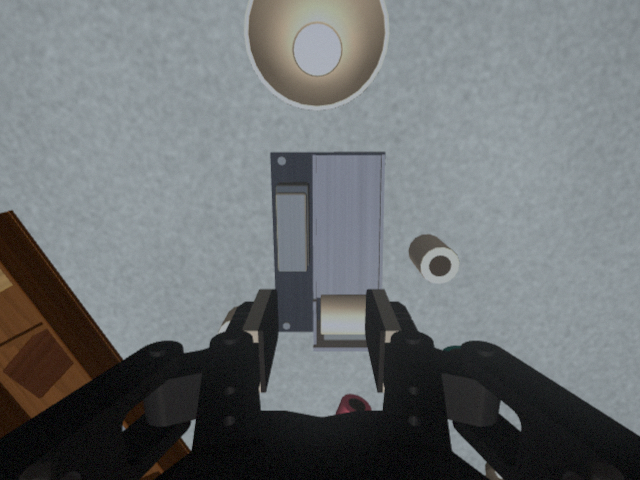

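The wrist view shows the prop lying in the pocket at (345,315), the bar at (292,233), and the fingers at columns 262 and 378. The jaw axis is nearly square to the bar. Next I'll refine the bar pose.

```bash
python3 - <<'E'
from h import *
s=robot.sense(); M=R.from_quat(s["eef_rot"]).as_matrix()
im=cv2.imread("pics/w1.png"); d=np.load("w_d.npy")
K,Rm,t=cam("wrist"); c=-Rm.T@t
def at(u,v,z):
    ray=Rm.T@np.linalg.inv(K)@np.array([u,v,1.]); return c+ray*(z-c[2])/ray[2]
m=robot.outline_of("wrist","bar_top")[0]["pixels"]; v,u=np.nonzero(m)
print(len(u),u.min(),u.max(),v.min(),v.max())
P=np.array([at(a,b,.058)[:2] for a,b in zip(u,v)]); 
r=cv2.minAreaRect(P.astype(np.float32)*1000); print(r)
print("bar centre mean",P.mean(0))
D=np.array([pixw("wrist",a,b,d[b,a]) for a,b in zip(u,v) if d[b,a]>0]); print("depth z",np.percentile(D[:,2],[10,50,90]))
ev,V=np.linalg.eigh(np.cov(P.T)); a=V[:,1]; a=a*np.sign(-a[1]); print("axis yaw",np.arctan2(a[1],a[0]), "tool -x yaw",np.arctan2(-M[1,0],-M[0,0]))
for p in[(313,153),(316,345),(384,153),(381,345)]: pass
cr=im[140:360,230:470]; cv2.imwrite("pics/w1c.png",cv2.resize(cr,None,fx=2.7,fy=2.7,interpolation=cv2.INTER_CUBIC))
print(np.round(proj("wrist",s["tool_pos"]+M@[0,.155,0])))
E
```

```text
2380 275 307 192 270
((550.9091796875, -52.19019317626953), (69.5649185180664, 26.788610458374023), 63.1947135925293)
bar centre mean [ 0.55023228 -0.05306786]
depth z [0.05799189 0.05903869 0.05996197]
axis yaw -2.0460896347525375 tool -x yaw -2.0481598468078093
[322. 332.]
```

View pics/w1c.png

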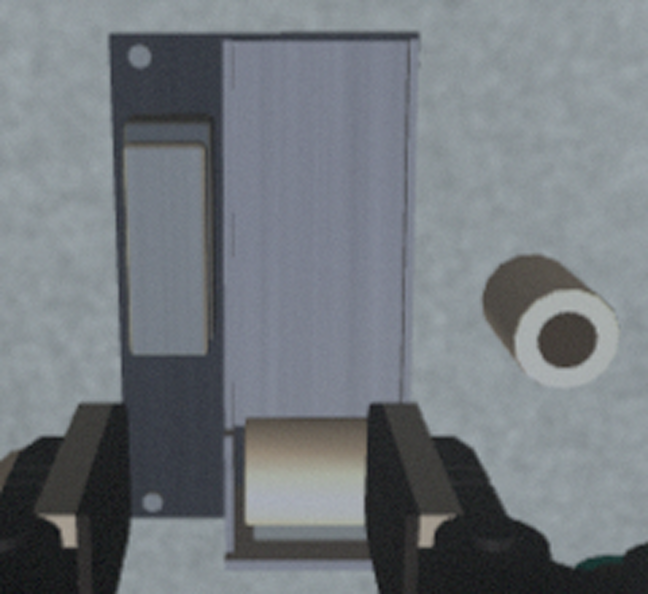

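step_arm --rows "0 0.02 0 0 0 0 0.42;0 0.04 0 0 0 0 0.42;0 0.04 0 0 0 0 0.42;0 0.035 0 0 0 0 0.42;0 0.02 0 0 0 0 0.42;0 0.005 0 0 0 0 0.42;0 0 0 0 0 0 0.42"

```text
t: 4.05
tool_pos: [0.524, -0.0474, 0.2444]
eef_rot: [-0.604, -0.368, 0.368, 0.604]
wrist_force: [0.3, 0.2, 0.8]
gripper_width: 0.0357
```

```bash
python3 - <<'E'
from h import *
s=robot.sense(); print({k:np.round(v,4) for k,v in s.items() if k in("t","tool_pos","wrist_force","gripper_width")})
im,d=robot.read_camera("wrist"); cv2.imwrite("pics/w2.png",im[...,::-1]); np.save("w_d2.npy",d)
im,d=robot.read_camera("side"); cv2.imwrite("pics/s2.png",cv2.resize(im[190:340,220:420,::-1],None,fx=4,fy=4,interpolation=cv2.INTER_CUBIC))
E
```

```text
{'t': np.float64(4.05), 'tool_pos': array([ 0.524 , -0.0474,  0.2444]), 'wrist_force': array([0.2944, 0.2081, 0.7861]), 'gripper_width': np.float64(0.0357)}
```

View pics/w2.png

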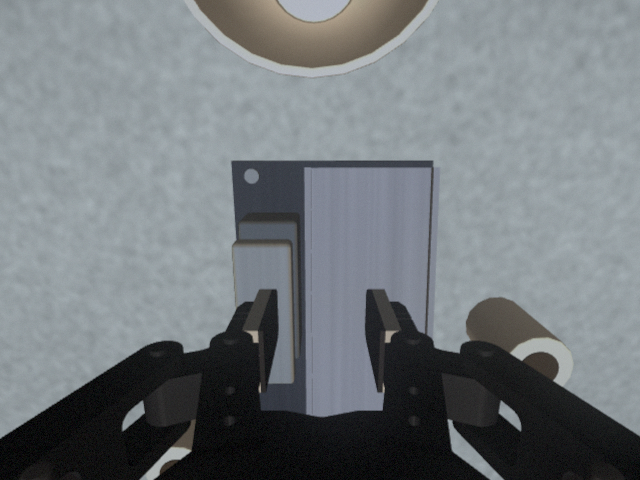

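View pics/s2.png

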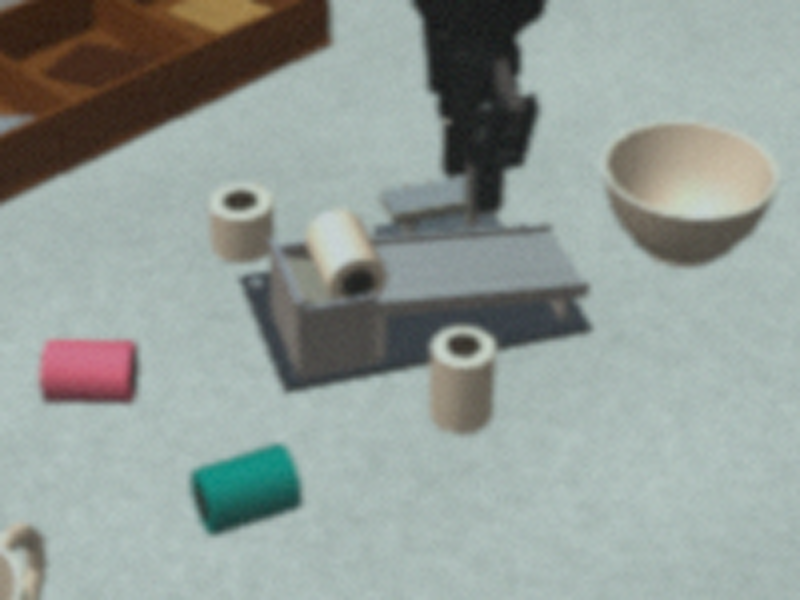

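Both fingers are lined up: one over the bar, the other across the ramp. I'll descend until contact.

step_arm --rows "0 0.006 0 0 0 0 0.42;0 0.003 0 0 0 0 0.42"

```text
t: 4.35
tool_pos: [0.5238, -0.0474, 0.2363]
eef_rot: [0.604, 0.369, -0.367, -0.604]
wrist_force: [-0.5, -0.4, -0.4]
gripper_width: 0.0363
```

step_arm --rows "0 0.003 0 0 0 0 0.42;0 0 0 0 0 0 0.42"

```text
t: 4.55
tool_pos: [0.5236, -0.0475, 0.2325]
eef_rot: [-0.604, -0.368, 0.368, 0.604]
wrist_force: [-0.5, 0.2, -0.2]
gripper_width: 0.0357
```

step_arm --rows "0 0.002 0 0 0 0 0.42;0 0 0 0 0 0 0.42"

```text
t: 4.75
tool_pos: [0.5238, -0.0474, 0.2306]
eef_rot: [0.604, 0.368, -0.368, -0.604]
wrist_force: [-0.7, 0.2, -0.8]
gripper_width: 0.0358
```

step_arm --rows "0 0.003 0 0 0 0 0.42;0 0 0 0 0 0 0.42"

```text
t: 4.95
tool_pos: [0.5239, -0.0474, 0.2278]
eef_rot: [0.604, 0.368, -0.368, -0.604]
wrist_force: [-1.2, 0.5, 2.6]
gripper_width: 0.0359
```

step_arm --rows "0 0.002 0 0 0 0 0.42;0 0 0 0 0 0 0.42"

```text
t: 5.15
tool_pos: [0.5239, -0.0474, 0.2259]
eef_rot: [0.604, 0.368, -0.368, -0.604]
wrist_force: [-1.0, 0.9, 3.6]
gripper_width: 0.0358
```

```bash
python3 - <<'E'
from h import *
s=robot.sense(); print({k:np.round(v,4) for k,v in s.items() if k in("t","tool_pos","wrist_force","wrist_torque","gripper_width")})
im,d=robot.read_camera("side"); cv2.imwrite("pics/s3.png",cv2.resize(im[220:300,260:400,::-1],None,fx=5.5,fy=5.5,interpolation=cv2.INTER_CUBIC))
im,d=robot.read_camera("wrist"); cv2.imwrite("pics/w3.png",im[...,::-1])
E
```

```text
{'t': np.float64(5.15), 'tool_pos': array([ 0.5239, -0.0474,  0.2259]), 'wrist_force': array([-0.9648,  0.901 ,  3.5911]), 'wrist_torque': array([ 0.0117,  0.1849, -0.0294]), 'gripper_width': np.float64(0.0358)}
```

View pics/s3.png

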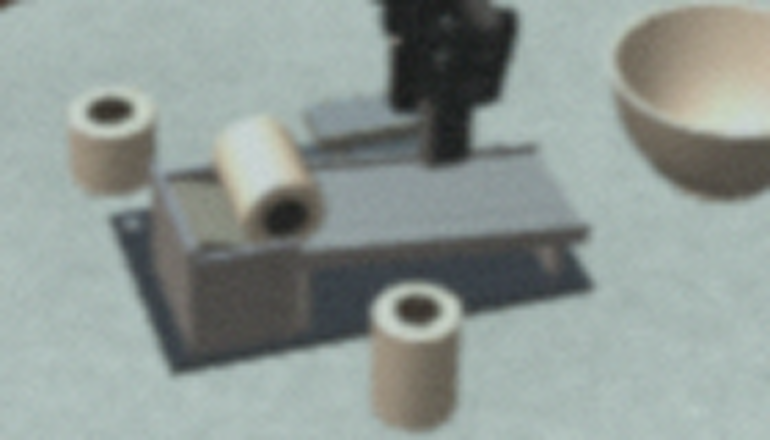

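View pics/w3.png

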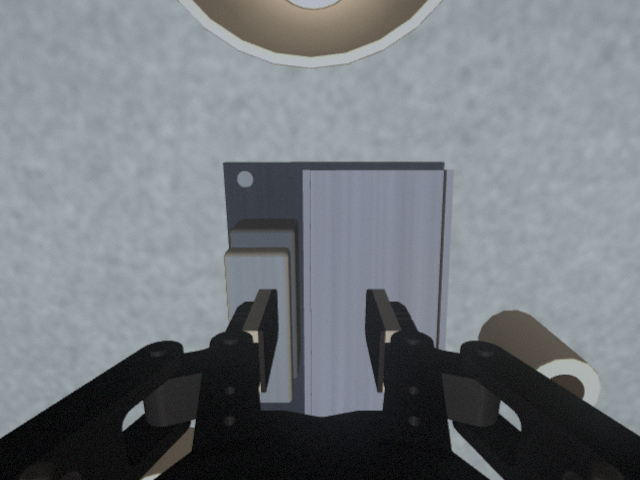

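Bar contact is at TCP z ≈ 0.2297 and it is about 4 mm down. The prop is still in the pocket. I'll press on to about 11 mm.

step_arm --rows "0 0.0015 0 0 0 0 0.42;0 0 0 0 0 0 0.42;0 0.002 0 0 0 0 0.42;0 0.002 0 0 0 0 0.42;0 0.0015 0 0 0 0 0.42;0 0 0 0 0 0 0.42;0 0 0 0 0 0 0.42;0 0 0 0 0 0 0.42;0 0 0 0 0 0 0.42;0 0 0 0 0 0 0.42;0 0 0 0 0 0 0.42;0 0 0 0 0 0 0.42"

```text
t: 6.45
tool_pos: [0.5239, -0.0474, 0.219]
eef_rot: [0.604, 0.368, -0.368, -0.604]
wrist_force: [-1.6, 0.3, 6.0]
gripper_width: 0.0355
```

```bash
python3 - <<'E'
from h import *
s=robot.sense(); print({k:np.round(v,4) for k,v in s.items() if k in("t","tool_pos","wrist_force","wrist_torque","gripper_width")})
im,d=robot.read_camera("side"); cv2.imwrite("pics/s4.png",cv2.resize(im[220:300,260:400,::-1],None,fx=5.5,fy=5.5,interpolation=cv2.INTER_CUBIC))
for r in robot.spot_point("side","prop")[:4]:
    w=toworld("side",r["centre"]); e=w[:2]-[.5363,.0282]; print(round(r["conf"],2),np.round(w,4),"D",np.round([-.458*e[0]-.889*e[1],.889*e[0]-.458*e[1]],4))
im,d=robot.read_camera("wrist"); cv2.imwrite("pics/w4.png",im[...,::-1])
E
```

```text
{'t': np.float64(6.45), 'tool_pos': array([ 0.5239, -0.0474,  0.219 ]), 'wrist_force': array([-1.6471,  0.2796,  6.0165]), 'wrist_torque': array([-0.0055,  0.2687, -0.0335]), 'gripper_width': np.float64(0.0355)}
0.85 [0.471  0.1786 0.0126] D [-0.1038 -0.127 ]
0.72 [0.6036 0.1803 0.0156] D [-0.166  -0.0099]
```

View pics/s4.png

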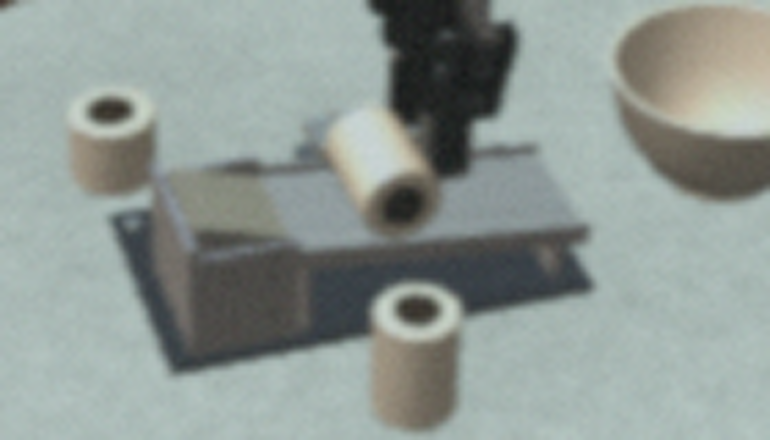

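View pics/w4.png

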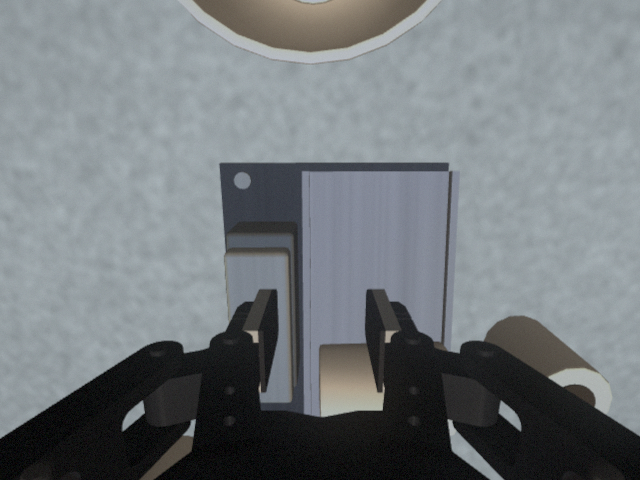

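The prop now rests on the ramp against the finger: side crop (390,170), wrist (350,375). I'll hold briefly and confirm it is still.

step_arm --rows "0 0 0 0 0 0 0.42;0 0 0 0 0 0 0.42;0 0 0 0 0 0 0.42;0 0 0 0 0 0 0.42;0 0 0 0 0 0 0.42"

```text
t: 7.1
tool_pos: [0.5239, -0.0474, 0.219]
eef_rot: [0.604, 0.368, -0.368, -0.604]
wrist_force: [-1.4, 0.5, 6.2]
gripper_width: 0.0357
```

```bash
python3 - <<'E'
from h import *
a=cv2.imread("pics/w4.png"); im,d=robot.read_camera("wrist"); b=im[...,::-1]
print("diff prop region",np.abs(a[335:415,315:370].astype(float)-b[335:415,315:370]).mean(),"bg",np.abs(a[180:260,460:600].astype(float)-b[180:260,460:600]).mean())
s0=cv2.imread("pics/s4.png"); im,d=robot.read_camera("side"); s1=cv2.resize(im[220:300,260:400,::-1],None,fx=5.5,fy=5.5,interpolation=cv2.INTER_CUBIC)
print("side diff",np.abs(s0[90:240,320:450].astype(float)-s1[90:240,320:450]).mean(),np.abs(s0[300:420,500:700].astype(float)-s1[300:420,500:700]).mean())
P=np.array([pixw("side",u,v,d[v,u]) for v in range(240,262) for u in range(318,341) if d[v,u]>0]); e=P[:,:2]-[.5363,.0282]
x=-.458*e[:,0]-.889*e[:,1]; y=.889*e[:,0]-.458*e[:,1]; k=(P[:,2]>.045)&(abs(y)<.027)&(x<.07); 
print("prop surf x range",np.percentile(x[k],[2,50,98]),"z top",np.percentile(P[k,2],[50,98]))
s=robot.sense(); print(s["t"],s["tool_pos"],s["wrist_force"])
E
```

```text
diff prop region 1.8790151515151514 bg 1.6954166666666666
side diff 1.8654017094017095 1.67825
prop surf x range [0.02534524 0.04021795 0.06772081] z top [0.06748669 0.08089219]
7.2 [ 0.52387228 -0.04740916  0.2189528 ] [-1.85337232 -0.05400905  6.07423524]
```

```bash
python3 -c "
from plant import robot; print(robot.job_done())"
```

```text
the job is handed in; nothing more can be done
None
```

I pressed the ejector bar down with one finger, and the prop popped out and came to rest on the ramp against the other finger. I handed the job in at about 7.2 s with that pose held; no verdict is reported.

- **Bar:** the last force reading was about 6 N, and I estimate it is 10.7 of 12 mm down. That comes from the height where the force first rose, not from a direct reading.
- **Prop:** it sat about 45 mm downhill of the lip, centre about 60 mm above the table. Between two looks about 0.6 s apart, the wrist and side pictures changed no more than image noise, so it was at rest.
- **Bystanders:** nothing else had visibly moved in the pictures.
- **Failed or disagreed:** in the side camera's last look, the network missed the white prop and reported only the turquoise and pink ones. I took the prop's position from the pictures, the depth image and where the finger stood. I could not measure the finger's contact force on the prop directly. I infer it from the prop resting on the slope against the finger.

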